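# Key the strainer plate onto the citrus press

## Robot

A 6-joint arm with a two-finger parallel gripper is mounted at the origin on the work surface. World frame = base frame: x ahead of the robot, y to its left, z up, the work surface at z = 0. Lengths are in mm, angles in degrees, forces in N, time in s.
With the tool pointing down it reaches from about 300 to 850 mm from the base axis. Payload 4.2 kg.
Tool frame: the origin (TCP) lies at the very end of the fingers, on their centre line; the grasp point (between the pads) lies 19 mm behind it (env.grasp_offset is the distance from the TCP to the grasp point, in mm); z points along the fingers, y is the line along which they close (so a half turn about z gives the same grasp; the last joint's range is limited). The gripper opens to 91 mm and grips with 3 to 60 N. Pads are 32 mm wide; open, the fingers measure 118 mm over their backs; the gripper's body (76 mm by 178 mm) begins 60 mm behind the grasp point.
Start: joints at [-68.354, 18.312, 89.639, -0, 72.044, -1.146], TCP at [222.755, -530.118, 192.576] pointing down, gripper open.
Joint ranges: [-177.97, 177.97], [-48.28, 115.42], [12.27, 149.76], [-77.06, 257.06], [2.81, 150.46], [-146.56, 146.56]. Speed limits (degrees/s): [147.25, 147.25, 180, 180, 180, 180].

## Interface

Orientations are given as [roll, pitch, yaw] about the fixed x, y, z axes, in that order (R = Rz(yaw) Ry(pitch) Rx(roll)).
In Python, from workcell import env gives the robot as it stands. The module is installed in compiled form; this text tells all that it offers.
- The arm moves only by the tool send_rows, never from a script. Its argument "motion" is a list of rows, each an object of numbers: "tx", "ty", "tz": the shift along the tool's x, y, z in units of 500 mm (1.0 is 500 mm); "rx", "ry", "rz": the turn, a rotation vector about the tool's x, y, z in units of 30 degrees (1.0 is 30 degrees); "gripper": the closure, from -1 (fully open) to 1 (shut). In form: [{"tx": .., "ty": .., "tz": .., "rx": .., "ry": .., "rz": .., "gripper": ..}, ...]. A call has 1 to 12 rows; each row shifts and turns the commanded pose from where the row before left it, along the tool's axes as they then stand; what a row does not reach is not made up. A row lasts 1/8 s, in which the tool goes at most 62.5 mm and 10.7 degrees, less where a joint would pass 70% of its speed; a pose out of reach is approached as far as the arm can. A call with a number of a shift or a turn outside -1 to 1 is refused whole. A call with a gripper value outside its range is refused whole. The fingers move at their own pace and stop on an object; "grip_force" is the grip in N (left out, the last holds). Time passes only in rows, so rows that do not move let the fingers close. It gives the time, the measured TCP pose, the force, the opening and the grip force at its end, in the units of the state.
- env.state(): the state, without advancing time (a new reading comes with each control period).
- env.grab_frame(name): name is "scene" or "top" or "wrist"; returns a dict with "frame" (400x640x3 uint8, red, green, blue), "vertical_fov" (degrees; the focal length in pixels is half the picture's height over the tangent of half this angle, whatever the lens; pixels are square), "cx", "cy" (the principal point, pixels), "rvec" (rotation vector, rad) and "tvec" (3), from world to camera coordinates, as OpenCV has them; the wrist camera has in their place "T_tool_cam" (4x4, takes a point from camera to tool coordinates, whose origin is the TCP and whose axes are the flange's). Camera axes: x right, y down, z forward; pixel columns grow to the right and rows downward; lengths in mm; the calibration is good to about 2 mm. A picture is of the moment at which its call begins: read the wrist's pose just before it. There is no depth.
- env.job_done(): hands the job in; it is judged then, once.
The state is a dict: "time_s": time; "qpos": joint angles; "qvel": joint speeds; "effort": joint torques, N m; "ee_pos": TCP position; "ee_rot": TCP orientation; "force": force on the tool from outside, world axes, zero at the start; "torque": the same for the moment, N m; "gripper_width": finger opening in mm; "gripper_force": force on a finger pad.
Only numpy, scipy, OpenCV 4.12 (cv2) and the standard library are available. Lean on these libraries where they do the work, as an engineer would, in place of code of your own. Each camera call takes 0.05 s, during which the arm holds its last target. There are 200 camera calls.

## Task

The white strainer plate of the citrus press sits raised and turned the wrong way. Without gripping or lifting it, push its fin round with a fingertip until the notch in its rim is over the locating pin, and only then press down on the cone in the middle until the plate is fully home on the base, and let go. Leave everything else on the counter where it stands.

Things in the scene. Friction and masses are not known exactly. Their poses are not given: they have to be found in the camera images.
- base: Base of a citrus press: steel drum 156 mm across (170 mm at the foot), fixed, flat black top face 85 mm above the counter. Origin on its centre axis at counter height; its x axis points to the locating pin. A spout (end 107 mm from the axis, 54 to 67 mm above the counter) points along -x. A spindle in the middle of the top carries the plate with 1 to 1.5 mm of sideways play.
- seal (a joint): Black rubber seal ring under the plate, 88 mm across, on the base. Value: how far it has been pushed down, 0 (start, holds the plate 9 mm above the top face) to 0.009 m (plate seated). It is stiff: it carries the plate, gives way only to about 5 to 7 N of push down on the plate, and stays down.
- pin (a point): Foot of the steel locating pin on the base's top face, 56 mm from the axis, 85 mm above the counter. Pin 7 mm thick, 8.5 mm tall, round tip: it ends just under the raised plate, hidden by its rim until the notch is over it. A steel block (16 mm wide, 10 mm deep, 6 mm high) on the top face right outside the plate's rim shows from above where the pin is.
- plate: Loose white strainer plate, a level disc 124 mm across, 5 mm thick, free to turn either way on the spindle. Origin: centre of its underside, 94 mm above the counter at the start (raised), 85 mm when seated. x axis to the notch, z up. About 0.16 kg; some 1 N at the fin turns it; friction stops it when the push ends. In its middle stands a ribbed reaming cone, 42 mm across at the foot.
- notch (a point): Middle of the notch in the plate's rim, at the plate's underside, 56 mm from its centre. The notch is 14 mm wide, open to the rim, and reaches in to 48 mm from the centre. It meets the pin when this point is right above pin.
- fin (a point): Middle of the top edge of the upright fin on the plate, opposite the notch, 48 mm from the plate's centre. The fin is a wall standing radially, 22 mm long (37 to 59 mm from the centre), 8 mm thick, rising 21 mm above the plate's upper face. Pushing sideways on it turns the plate.
- cone_tip (a point): Blunt top of the reaming cone (a flat 16 mm across) on the plate's centre axis, 46 mm above the plate's underside. The place to press down.
- half_a: halved orange lying cut face down, 72 mm across, 36 mm high; origin at the centre of its underside. Bystander.
- half_b: another halved orange, same size and pose as the first; origin at the centre of its underside. Bystander.
- tumbler: glass tumbler near the spout of the press, 64 mm across, 75 mm high; origin at the centre of its underside. Bystander.
- spoon: steel spoon lying flat, 170 mm long along its x axis. Bystander.
- jar: lidded glass jar, 76 mm across, 100 mm high; origin at the centre of its underside. Bystander.
- mill: wooden pepper mill, 58 mm across, 163 mm high; origin at the centre of its underside. Bystander.
There are look-alikes about, which are no part of the job. What is shaped like the base but purple or turquoise is not meant.

How it is judged:
By the outcome, as a careful person would: the job done as asked, in the order asked, and still so for the second after the job is handed in, with the robot touching nothing.
It also fails if it takes over 51 s, if anything falls off the work surface, if the arm or the gripper's body presses on something with over 40 N, if the wrist force passes 120 N, or if a joint passes its speed limit or range.

## Working session

There is one attempt and no reset: what is moved stays moved. The work goes in short steps, Python scripts to look and compute and a tool call to move; the robot and the scene stay as the last step left them, time stands still between calls to the robot, and variables do not carry over. Pictures are saved under pics/ and viewed, at most 10 in all, crops included, and the job is handed in when it is done.

Besides the shell and the picture viewer there is one more tool, called after "Request:" as name(argument=value, ...), one argument or row to a line, values as JSON. send_rows: Moves the arm, as the interface text tells. Shifts and turns lie within -1 to 1; 1 stands for 500 mm of shift or 30 degrees of turn. Its arguments: {"type":"object","properties":{"motion":{"type":"array"},"grip_force":{"type":"number"}},"required":["motion"]}

```bash
mkdir -p pics
cat > h.py <<'E'
import cv2,numpy as np
from workcell import env
from scipy.spatial.transform import Rotation as R
def cam(name):
    s=env.state(); g=env.grab_frame(name); f=200/np.tan(np.radians(g["vertical_fov"])/2)
    K=np.array([[f,0,g["cx"]],[0,f,g["cy"]],[0,0,1]])
    if "rvec" in g:
        Rm=cv2.Rodrigues(np.array(g["rvec"],float))[0]; t=np.array(g["tvec"],float).ravel()
    else:
        T=np.eye(4);T[:3,:3]=R.from_euler("xyz",s["ee_rot"],degrees=True).as_matrix();T[:3,3]=s["ee_pos"]
        M=np.linalg.inv(T@np.array(g["T_tool_cam"])); Rm=M[:3,:3];t=M[:3,3]
    return g["frame"],K,Rm,t
def onplane(c,px,z):
    _,K,Rm,t=c; px=np.atleast_2d(px).astype(float)
    d=np.c_[px,np.ones(len(px))]@np.linalg.inv(K).T@Rm; o=-Rm.T@t
    return o+d*((z-o[2])/d[:,2])[:,None]
def proj(c,P):
    _,K,Rm,t=c; q=(np.atleast_2d(P)@Rm.T+t)@K.T; return q[:,:2]/q[:,2:]
def save(n,im): cv2.imwrite("pics/"+n,cv2.cvtColor(im,cv2.COLOR_RGB2BGR))
E
python3 -c "
from h import *
for n in('top','scene'):
    c=cam(n);save(n+'1.png',c[0]);print(n,-c[2].T@c[3])
print(env.state())"
```

```text
top [ 4.04829853e+02 -4.49701918e-01  1.42561943e+03]
scene [1139.16940926 -147.98363954 1041.24257398]
{'time_s': 0.1, 'qpos': array([-6.83561707e+01,  1.83482340e+01,  8.96995889e+01, -1.81230242e-03,
        7.20429487e+01, -1.14555989e+00]), 'qvel': array([-0.0413524 , -0.20815609, -0.04545728, -0.05968737, -0.0561438 ,
       -0.04299279]), 'effort': array([ 1.13784456e-03, -4.13330841e+01, -2.32509077e+01,  7.30128516e-02,
        4.22747433e-02, -5.98822521e-05]), 'ee_pos': array([ 222.53976579, -529.66744026,  191.80063673]), 'ee_rot': array([-1.79909212e+02, -9.19558867e-05,  2.27899492e+01]), 'force': array([ 0.47820261,  0.12417353, -0.12603142]), 'torque': array([0.00281788, 0.03424057, 0.05477382]), 'gripper_force': 0.0, 'gripper_width': 91.29972726275369}
```

View pics/top1.png

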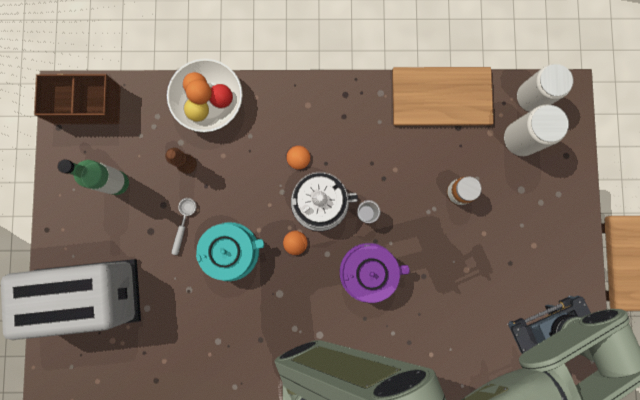

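View pics/scene1.png

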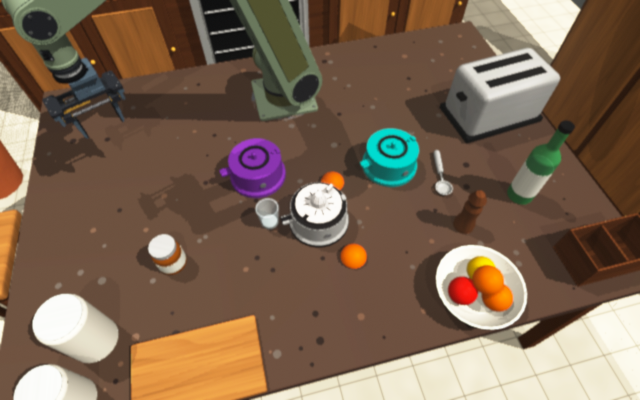

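Three candidates in the top picture: steel/white press (320,200), turquoise (228,251) and purple (371,273). Only the steel one with the white plate fits; I'll confirm it in an enlarged crop.

```bash
python3 -c "
from h import *
c=cam('top');s=cam('scene')
a=cv2.resize(c[0][160:240,275:385],None,fx=7,fy=7,interpolation=cv2.INTER_CUBIC)
save('crop.png',a)
b=cv2.resize(s[0][170:250,265:375],None,fx=7,fy=7,interpolation=cv2.INTER_CUBIC);save('crop2.png',b)
print(onplane(c,[[320,200],[298,157],[295,243],[369,212]],[99][0]))
"
```

```text
[[ 534.30142371   -6.63734218   99.        ]
 [ 655.95240813   54.24232701   99.        ]
 [ 415.58118115   63.16833849   99.        ]
 [ 499.89139352 -142.55390424   99.        ]]
```

View pics/crop.png

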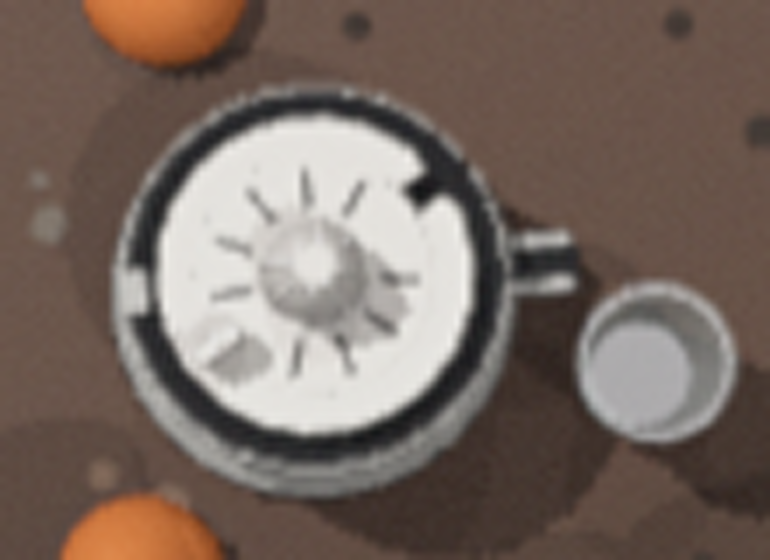

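View pics/crop2.png

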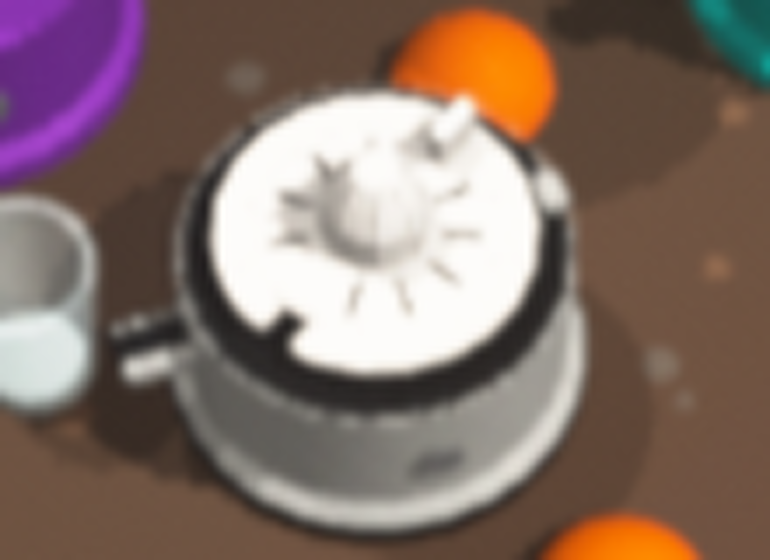

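Crop confirms the steel press: white plate centred at crop (315,275), notch at (422,187), fin at (212,345), locating block at left (132,292), spout at right (550,262).

```bash
cat > m.py <<'E'
from h import *
def measure(c,c0,zt=99,dbg=False):
    im=c[0]; mn=im.min(2).astype(int)
    ang=np.radians(np.arange(0,360,0.5))
    def ring(cc,r,z):
        q=proj(c,np.c_[cc[0]+r*np.cos(ang),cc[1]+r*np.sin(ang),0*ang+z]).astype(np.float32)
        return cv2.remap(mn.astype(np.float32),q[:,0].reshape(-1,1),q[:,1].reshape(-1,1),cv2.INTER_LINEAR).ravel()
    ctr=np.array(c0,float)
    for it in range(4):   # plate edge: white->black along each ray
        rs=np.arange(54,72,0.5); V=np.array([ring(ctr,r,zt) for r in rs])
        thr=110; ok=(V[0]>thr)&(V[-1]<thr); i=np.argmax(V<thr,axis=0)
        r=rs[i][ok]; P=np.c_[ctr[0]+r*np.cos(ang[ok]),ctr[1]+r*np.sin(ang[ok])]
        for _ in range(3):
            s=np.linalg.lstsq(np.c_[2*P,np.ones(len(P))],(P**2).sum(1),rcond=None)[0]
            rad=np.sqrt(s[2]+s[0]**2+s[1]**2); e=abs(np.hypot(*(P-s[:2]).T)-rad); P=P[e<max(1.5,2*e.std())]
        ctr=s[:2]
    def cm(w):
        z=(w*np.exp(1j*ang)).sum(); return np.degrees(np.angle(z)),(w>0).sum()/2
    n=np.mean([ring(ctr,r,zt) for r in(51,53,55,57)],0)
    b=np.mean([ring(ctr,r,91) for r in(67,69,71)],0)
    print('plate c',ctr,'rad',rad,'n',len(P))
    def runs(m):
        out=[];k=np.flatnonzero(np.diff(np.r_[m[-1],m].astype(int))==1)
        for a in k:
            L=0
            while m[(a+L)%720]:L+=1
            if L>6: out.append((round(((a+L/2)/2)%360,1),L/2))
        return out
    print('notch dark (ang,width deg)',runs(n<120)); print('block bright',runs(b>110))
    return ctr
if __name__=="__main__":
    for n in('top','scene'):
        c=cam(n); print(n); measure(c,[534,-7])
E
python3 m.py
```

```text
top
plate c [538.08625662  -5.20465768] rad 64.18452404343668 n 654
notch dark (ang,width deg) [(np.float64(307.8), 11.5)]
block bright [(np.float64(95.0), 14.0)]
scene
plate c [541.52919847  -4.6841876 ] rad 65.57614408414672 n 601
notch dark (ang,width deg) [(np.float64(308.2), 8.5)]
block bright [(np.float64(94.5), 18.0), (np.float64(173.8), 99.5)]
```

Request:
send_rows(
  motion=[
    {"tx": 0.092,"ty": -0.075,"gripper": 1},
    {"tx": 0.092,"ty": -0.075,"gripper": 1},
    {"tx": 0.092,"ty": -0.075,"gripper": 1},
    {"tx": 0.092,"ty": -0.075,"gripper": 1},
    {"tx": 0.092,"ty": -0.075,"gripper": 1},
    {"tx": 0.092,"ty": -0.075,"gripper": 1},
    {"tx": 0.092,"ty": -0.075,"gripper": 1},
    {"tx": 0.092,"ty": -0.075,"gripper": 1},
    {"tx": 0.092,"ty": -0.075,"gripper": 1},
    {"tx": 0.092,"ty": -0.075,"gripper": 1},
    {"tx": 0.092,"ty": -0.075,"gripper": 1},
    {"gripper": 1},
  ],
  grip_force=20,
)

```text
invalid input at $.motion[0]: expected keys tx, ty, tz, rx, ry, rz, gripper
```

Request:
send_rows(
  motion=[
    {"rz": 0.283,"gripper": 1},
    {"rz": 0.283,"gripper": 1},
    {"rz": 0.283,"gripper": 1},
    {"rz": 0.283,"gripper": 1},
    {"rz": 0.283,"gripper": 1},
    {"rz": 0.283,"gripper": 1},
    {"rz": 0.283,"gripper": 1},
    {"rz": 0.283,"gripper": 1},
    {"gripper": 1},
    {"gripper": 1},
  ],
)

```text
invalid input at $.motion[0]: expected keys tx, ty, tz, rx, ry, rz, gripper
```

```bash
python3 -c "
from h import *
import m
c=cam('wrist');save('w1.png',c[0]);s=env.state()
print(s['time_s'],s['ee_pos'],s['ee_rot'],s['gripper_width'],s['qpos'],proj(c,[[539,-5,99],[509,33,120]]))
m.measure(c,[539,-5])
"
```

```text
0.35 [ 222.72458854 -530.00274401  192.37990559] [-1.79982422e+02 -3.64555116e-04  2.27934906e+01] 90.99030545887524 [-6.83524530e+01  1.83208453e+01  8.96546583e+01  1.36076376e-05
  7.20420778e+01 -1.14594789e+00] [[-289.58888173 -621.26160169]
 [-445.67041948 -678.54437139]]
plate c [0. 0.] rad 0.0 n 0
notch dark (ang,width deg) []
block bright []
  ret = _var(a, axis=axis, dtype=dtype, out=out, ddof=ddof,
  arrmean = um.true_divide(arrmean, div, out=arrmean,
  ret = ret.dtype.type(ret / rcount)
```

View pics/w1.png

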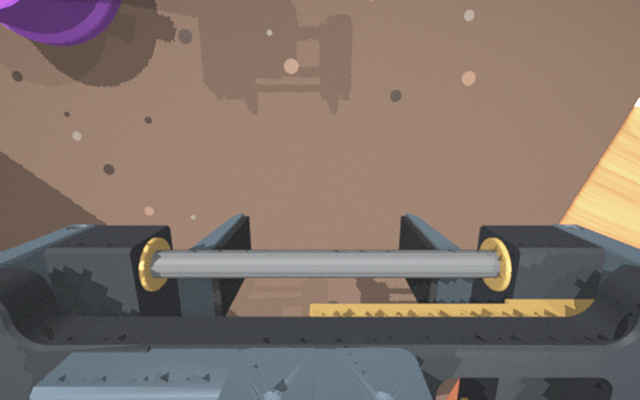

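The move was refused (every row needs all keys); the picture only shows the open fingers over bare counter, with the purple look-alike at top left (60,20).

Request:
send_rows(
  motion=[
    {"tx": 0.092,"ty": -0.075,"tz": 0,"rx": 0,"ry": 0,"rz": 0,"gripper": 1},
    {"tx": 0.092,"ty": -0.075,"tz": 0,"rx": 0,"ry": 0,"rz": 0,"gripper": 1},
    {"tx": 0.092,"ty": -0.075,"tz": 0,"rx": 0,"ry": 0,"rz": 0,"gripper": 1},
    {"tx": 0.092,"ty": -0.075,"tz": 0,"rx": 0,"ry": 0,"rz": 0,"gripper": 1},
    {"tx": 0.092,"ty": -0.075,"tz": 0,"rx": 0,"ry": 0,"rz": 0,"gripper": 1},
    {"tx": 0.092,"ty": -0.075,"tz": 0,"rx": 0,"ry": 0,"rz": 0,"gripper": 1},
    {"tx": 0.092,"ty": -0.075,"tz": 0,"rx": 0,"ry": 0,"rz": 0,"gripper": 1},
    {"tx": 0.092,"ty": -0.075,"tz": 0,"rx": 0,"ry": 0,"rz": 0,"gripper": 1},
    {"tx": 0.092,"ty": -0.075,"tz": 0,"rx": 0,"ry": 0,"rz": 0,"gripper": 1},
    {"tx": 0.092,"ty": -0.075,"tz": 0,"rx": 0,"ry": 0,"rz": 0,"gripper": 1},
    {"tx": 0.092,"ty": -0.075,"tz": 0,"rx": 0,"ry": 0,"rz": 0,"gripper": 1},
    {"tx": 0,"ty": 0,"tz": 0,"rx": 0,"ry": 0,"rz": 0,"gripper": 1},
  ],
  grip_force=20,
)

```text
time_s: 1.85
ee_pos: [530.8, 49.5, 192.1]
ee_rot: [-180.0, -0.0, 23.1]
force: [-0.3, -1.2, 0.4]
gripper_width: -0.1
gripper_force: 0.0
```

Request:
send_rows(
  motion=[
    {"tx": 0,"ty": 0,"tz": 0,"rx": 0,"ry": 0,"rz": 0.283,"gripper": 1},
    {"tx": 0,"ty": 0,"tz": 0,"rx": 0,"ry": 0,"rz": 0.283,"gripper": 1},
    {"tx": 0,"ty": 0,"tz": 0,"rx": 0,"ry": 0,"rz": 0.283,"gripper": 1},
    {"tx": 0,"ty": 0,"tz": 0,"rx": 0,"ry": 0,"rz": 0.283,"gripper": 1},
    {"tx": 0,"ty": 0,"tz": 0,"rx": 0,"ry": 0,"rz": 0.283,"gripper": 1},
    {"tx": 0,"ty": 0,"tz": 0,"rx": 0,"ry": 0,"rz": 0.283,"gripper": 1},
    {"tx": 0,"ty": 0,"tz": 0,"rx": 0,"ry": 0,"rz": 0.283,"gripper": 1},
    {"tx": 0,"ty": 0,"tz": 0,"rx": 0,"ry": 0,"rz": 0.283,"gripper": 1},
    {"tx": 0,"ty": 0,"tz": 0,"rx": 0,"ry": 0,"rz": 0,"gripper": 1},
    {"tx": 0,"ty": 0,"tz": 0,"rx": 0,"ry": 0,"rz": 0,"gripper": 1},
  ],
)

```text
time_s: 3.1
ee_pos: [529.2, 45.6, 192.6]
ee_rot: [180.0, -0.0, -45.0]
force: [-0.1, 0.2, -0.6]
gripper_width: 0.4
gripper_force: 0.0
```

```bash
python3 -W ignore -c "
from h import *
import m
c=cam('wrist');save('w2.png',c[0]);s=env.state()
print(s['time_s'],s['ee_pos'],s['ee_rot'],s['gripper_width'],s['qpos'],proj(c,[[539,-5,99],[509,33,120]]))
m.measure(c,[539,-5])
"
```

```text
3.15 [529.23346268  45.76339972 192.56700187] [ 1.79989337e+02 -4.13036763e-03 -4.50620912e+01] 0.28236427393885893 [ 3.70846972e+00  1.43700723e+01  9.52794487e+01 -1.07600604e-02
  7.03557762e+01  1.38774179e+02] [[356.41602594 153.4824815 ]
 [351.38271556 207.77088709]]
plate c [539.16330641  -4.21888727] rad 63.1595499557053 n 432
notch dark (ang,width deg) [(np.float64(307.8), 12.5)]
block bright [(np.float64(94.8), 14.5)]
```

View pics/w2.png

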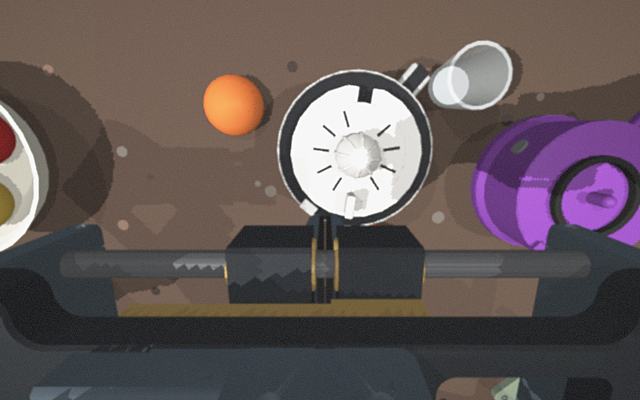

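Wrist view agrees: fin at (350,205), closed fingertip just on its left at (320,215), notch up at (365,95), block at (305,205). Plate centre (539,-4.5), fin at 128°, pin at 95°: push counter-clockwise by 147°.

Request:
send_rows(
  motion=[
    {"tx": 0,"ty": 0,"tz": 0.043,"rx": 0,"ry": 0,"rz": 0,"gripper": 1},
    {"tx": 0,"ty": 0,"tz": 0.043,"rx": 0,"ry": 0,"rz": 0,"gripper": 1},
    {"tx": 0,"ty": 0,"tz": 0.043,"rx": 0,"ry": 0,"rz": 0,"gripper": 1},
    {"tx": 0,"ty": 0,"tz": 0.043,"rx": 0,"ry": 0,"rz": 0,"gripper": 1},
    {"tx": 0,"ty": 0,"tz": 0,"rx": 0,"ry": 0,"rz": 0,"gripper": 1},
    {"tx": 0,"ty": 0.005,"tz": 0,"rx": 0,"ry": 0,"rz": 0,"gripper": 1},
    {"tx": 0,"ty": 0.005,"tz": 0,"rx": 0,"ry": 0,"rz": 0,"gripper": 1},
    {"tx": 0,"ty": 0,"tz": 0,"rx": 0,"ry": 0,"rz": 0,"gripper": 1},
  ],
)

```text
time_s: 4.15
ee_pos: [526.1, 42.5, 107.3]
ee_rot: [-179.9, -0.1, -45.1]
force: [0.2, 0.4, 0.0]
gripper_width: 0.3
gripper_force: 0.0
```

Request:
send_rows(
  motion=[
    {"tx": -0.0045,"ty": 0.0091,"tz": 0,"rx": 0,"ry": 0,"rz": -0.2,"gripper": 1},
    {"tx": -0.0045,"ty": 0.0091,"tz": 0,"rx": 0,"ry": 0,"rz": -0.2,"gripper": 1},
    {"tx": -0.0045,"ty": 0.0091,"tz": 0,"rx": 0,"ry": 0,"rz": -0.2,"gripper": 1},
    {"tx": -0.0045,"ty": 0.0091,"tz": 0,"rx": 0,"ry": 0,"rz": -0.2,"gripper": 1},
    {"tx": -0.0045,"ty": 0.0091,"tz": 0,"rx": 0,"ry": 0,"rz": -0.2,"gripper": 1},
    {"tx": 0,"ty": 0,"tz": 0,"rx": 0,"ry": 0,"rz": 0,"gripper": 1},
  ],
)

```text
time_s: 4.9
ee_pos: [504.3, 29.8, 106.9]
ee_rot: [-180.0, -0.0, -15.2]
force: [-0.2, -0.1, 0.1]
gripper_width: 0.3
gripper_force: 0.0
```

```bash
cat > st.py <<'E'
from h import *
import m
for n in ('wrist','top','scene'):
    print(n); m.measure(cam(n),[539,-4.5])
s=env.state();d=np.array([539,-4.5])-s['ee_pos'][:2];p=np.radians(s['ee_rot'][2])
print(s['time_s'],s['ee_pos'],s['ee_rot'],'F',s['force'])
print('v tool',d@[np.cos(p),np.sin(p)],d@[np.sin(p),-np.cos(p)],'r',np.hypot(*d),'ang',np.degrees(np.arctan2(-d[1],-d[0]))%360)
E
python3 -W ignore st.py
```

```text
wrist
plate c [539.35264223  -4.31182616] rad 62.62126587820375 n 411
notch dark (ang,width deg) [(np.float64(161.5), 81.0), (np.float64(308.0), 13.0)]
block bright [(np.float64(95.0), 13.0)]
top
plate c [541.87603756  -8.48107556] rad 59.74645095921977 n 177
notch dark (ang,width deg) [(np.float64(22.2), 6.5), (np.float64(145.2), 57.5), (np.float64(202.0), 6.0), (np.float64(236.8), 47.5), (np.float64(306.5), 13.0), (np.float64(332.2), 4.5), (np.float64(345.0), 10.0)]
block bright [(np.float64(79.0), 77.0), (np.float64(192.2), 7.5), (np.float64(203.8), 6.5)]
scene
plate c [542.89304348  -5.24146001] rad 64.62476783074086 n 598
notch dark (ang,width deg) [(np.float64(139.5), 15.0), (np.float64(307.8), 9.5)]
block bright [(np.float64(95.5), 16.0), (np.float64(125.2), 16.5), (np.float64(177.2), 38.5)]
5.05 [504.60144982  29.98266353 106.7500379 ] [-1.79990812e+02 -3.50449253e-02 -1.52010061e+01] F [-0.1444585   0.77809719 -0.00843976]
v tool 42.23657548033729 24.256669811153944 r 48.70640962577283 ang 134.93003408050157
```

```bash
python3 -c "
from h import *
c=cam('wrist');s=cam('scene')
a=cv2.resize(c[0][0:260,180:560],(700,479));b=cv2.resize(s[0][150:260,250:400],(700,513),interpolation=cv2.INTER_CUBIC)[:120+380]
save('w3.png',cv2.resize(np.hstack([a,cv2.resize(b,(700,479))]),(800,274)))
"
```

```text
(no output)
```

View pics/w3.png

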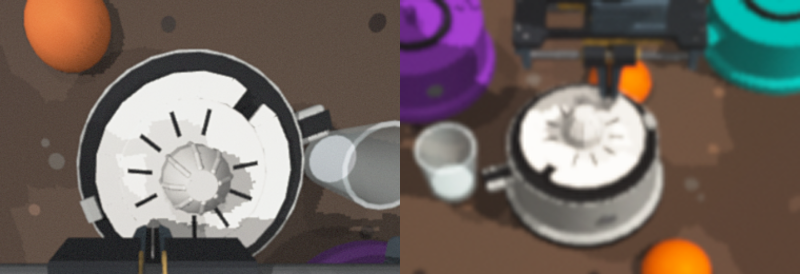

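```bash
python3 -c "
from h import *
c=cam('wrist');s=cam('scene')
pts=[[509.6,33.4,120],[509.6,33.4,99],[504.6,30,107]]
print(proj(c,pts),proj(s,pts),env.state()['ee_pos'])
a=cv2.resize(c[0][150:250,270:370],(400,400),interpolation=cv2.INTER_CUBIC);b=cv2.resize(s[0][155:225,290:360],(400,400),interpolation=cv2.INTER_CUBIC)
save('w4.png',np.hstack([a,b]))
"
```

```text
[[320.02334674 230.8395432 ]
 [320.46100886 220.69671696]
 [327.03364443 229.79042381]] [[328.88682512 185.3206957 ]
 [328.79343501 189.74512724]
 [327.15567804 186.88658521]] [504.4164348  29.9842885 106.5463837]
```

View pics/w4.png

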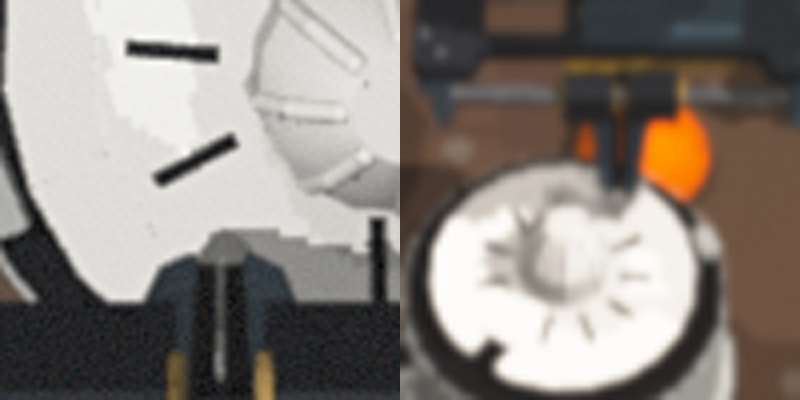

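Request:
send_rows(
  motion=[
    {"tx": 0,"ty": 0,"tz": -0.043,"rx": 0,"ry": 0,"rz": 0,"gripper": 1},
    {"tx": 0,"ty": 0,"tz": -0.043,"rx": 0,"ry": 0,"rz": 0,"gripper": 1},
    {"tx": 0,"ty": 0,"tz": -0.043,"rx": 0,"ry": 0,"rz": 0,"gripper": 1},
    {"tx": -0.04,"ty": 0,"tz": -0.043,"rx": 0,"ry": 0,"rz": 0,"gripper": 1},
    {"tx": 0,"ty": 0,"tz": 0,"rx": 0,"ry": 0,"rz": 0,"gripper": 1},
  ],
)

```text
time_s: 5.88
ee_pos: [485.4, 35.4, 193.9]
ee_rot: [-179.9, -0.2, -15.1]
force: [-0.1, 0.1, -0.2]
gripper_width: 0.6
gripper_force: 0.0
```

```bash
python3 -W ignore st.py; python3 -c "
from h import *
c=cam('wrist');s=cam('scene')
for t in (128,158):
  a=np.radians(t);P=[[539+48*np.cos(a),-4.5+48*np.sin(a),z] for z in(99,120)];print(t,proj(c,P),proj(s,P))
a=cv2.resize(c[0][20:220,220:420],(400,400),interpolation=cv2.INTER_CUBIC);b=cv2.resize(s[0][155:225,290:360],(400,400),interpolation=cv2.INTER_CUBIC)
save('w5.png',np.hstack([a,b]))
"
```

```text
wrist
plate c [539.08776511  -4.17760434] rad 62.93318456488104 n 416
notch dark (ang,width deg) [(np.float64(308.0), 13.0)]
block bright [(np.float64(94.8), 13.5)]
top
plate c [539.02216736  -5.68951803] rad 63.32229841168546 n 272
notch dark (ang,width deg) [(np.float64(40.2), 3.5), (np.float64(158.2), 41.5), (np.float64(197.8), 6.5), (np.float64(230.2), 40.5), (np.float64(307.2), 11.5), (np.float64(347.2), 6.5)]
block bright [(np.float64(92.0), 83.0), (np.float64(189.0), 9.0), (np.float64(200.5), 9.0)]
scene
plate c [541.44714904  -4.66867006] rad 65.59428417945806 n 575
notch dark (ang,width deg) [(np.float64(308.2), 8.5)]
block bright [(np.float64(94.2), 16.5), (np.float64(174.8), 96.5)]
6.025 [484.98666722  35.01886707 191.65882369] [ 1.79971115e+02  4.66236631e-02 -1.51311942e+01] F [ 0.76032568 -0.15849897 -0.78982795]
v tool 62.45634043961225 24.04966759397271 r 66.9266835611128 ang 143.80892324418966
128 [[321.3703835  173.85498632]
 [321.14318256 177.4796531 ]] [[328.7525838  189.70699171]
 [328.84533792 185.28225677]]
158 [[344.98403753 183.24875698]
 [346.55140298 187.55585979]] [[320.41303283 186.89813941]
 [320.37735361 182.45198562]]
```

View pics/w5.png

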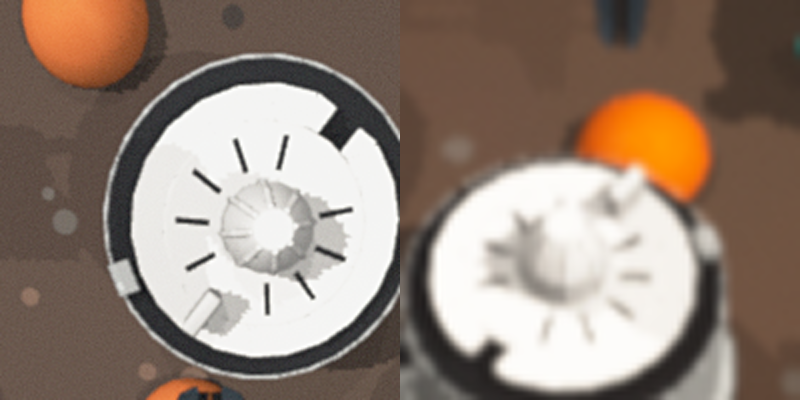

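The fin is untouched at 128° (wrist crop (205,312), scene crop (628,185)), with notch and block unchanged; the finger passed it without contact. I'll check where the fingertip really is.

```bash
python3 -c "
from h import *
s=cam('scene');e=env.state();p=e['ee_pos'];ps=np.radians(e['ee_rot'][2]);x=np.array([np.cos(ps),np.sin(ps),0]);y=np.array([np.sin(ps),-np.cos(ps),0])
print(env.grasp_offset,p,e['ee_rot'],e['qpos'])
for k in(-16,0,16): print(k,proj(s,[p+k*x-10*y,p+k*x,p+k*x+10*y,p+k*x+[0,0,20]]).round(1).tolist())
print(s[0][152:174,318:340].sum(2))
w=cam('wrist')
for k in(-16,0,16): print(k,proj(w,[p+k*x-10*y,p+k*x,p+k*x+10*y]).round(1).tolist())
print(w[0][205:240:2,300:346:2].sum(2))
"
```

```text
18.8 [484.92096663  34.97884671 191.52971659] [ 1.79961707e+02  9.23478574e-02 -1.51405622e+01] [ 2.77628557e+00  1.03943744e+01  1.00730933e+02 -8.59858572e-03
  6.89743428e+01  1.07919909e+02]
-16 [[331.2, 157.0], [327.4, 157.0], [323.5, 157.0], [327.4, 152.0]]
0 [[331.2, 161.8], [327.3, 161.8], [323.5, 161.7], [327.4, 156.9]]
16 [[331.2, 166.6], [327.3, 166.6], [323.4, 166.6], [327.4, 161.8]]
[[236 237 236 235 229 202 176 164 152 124 111 111 144 160 164 188 221 236
  238 241 250 255]
 [238 236 238 235 231 209 182 165 152 125 110 113 144 161 167 190 222 234
  237 244 251 256]
 [241 237 238 238 235 216 184 166 154 124 112 113 146 163 168 196 227 236
  236 243 253 255]
 [236 239 241 244 240 225 191 167 153 125 111 114 146 162 173 201 228 237
  237 243 252 254]
 [237 238 243 251 248 236 195 169 155 127 115 113 147 163 178 208 231 237
  237 242 254 256]
 [239 238 244 254 254 242 206 177 154 127 116 119 152 166 185 218 236 238
  238 243 253 256]
 [238 238 241 246 247 239 209 185 164 133 120 119 157 170 191 222 234 238
  238 244 252 254]
 [238 238 241 242 244 236 208 189 173 139 121 123 
[... 2548 characters left out ...]
153 139 142 146 142]
 [ 93 104 130 106 123 105 101 158 163 148  78 109 243 160  89  79 164 178
  138 126 114 113 113]
 [107 125  86 111 119 115 110 160 177 127  80  56 243 164  80  95 150 182
  158 104 127 119  84]
 [115 116 104 110 129 125  79 171 169 120 107  68 269 154  96  87 158 173
  143 123 105 121 121]
 [100 110 114 135 138 125  95 152 157 100  82  76 252 168  76  75 150 171
  164 116  98 129 111]
 [125 125 124 111 125 104  95 159 191 115 101  98 241 164  78  66 143 181
  125 117 109 134 130]
 [128 129 104 124 120 116 131 190 168 109 101  94 253 179  88 117 145 162
  197  99 119 122 115]
 [105 117 109 136 116  95 190 251 169  74  97  81 253 169  83 102 127 302
  314 150 120  97 118]]
```

Request:
send_rows(
  motion=[
    {"tx": 0.038,"ty": -0.018,"tz": 0,"rx": 0,"ry": 0,"rz": 0,"gripper": 1},
    {"tx": 0.038,"ty": -0.018,"tz": 0,"rx": 0,"ry": 0,"rz": 0,"gripper": 1},
    {"tx": 0,"ty": 0,"tz": 0,"rx": 0,"ry": 0,"rz": 0.25,"gripper": 1},
    {"tx": 0,"ty": 0,"tz": 0,"rx": 0,"ry": 0,"rz": 0.25,"gripper": 1},
    {"tx": 0,"ty": 0,"tz": 0,"rx": 0,"ry": 0,"rz": 0.25,"gripper": 1},
    {"tx": 0,"ty": 0,"tz": 0,"rx": 0,"ry": 0,"rz": 0.25,"gripper": 1},
    {"tx": 0,"ty": 0,"tz": 0.05,"rx": 0,"ry": 0,"rz": 0,"gripper": 1},
    {"tx": 0,"ty": 0,"tz": 0.05,"rx": 0,"ry": 0,"rz": 0,"gripper": 1},
    {"tx": 0,"ty": 0,"tz": 0.05,"rx": 0,"ry": 0,"rz": 0,"gripper": 1},
    {"tx": 0,"ty": 0,"tz": 0.02,"rx": 0,"ry": 0,"rz": 0,"gripper": 1},
    {"tx": 0,"ty": 0,"tz": 0.01,"rx": 0,"ry": 0,"rz": 0,"gripper": 1},
    {"tx": 0,"ty": 0,"tz": 0,"rx": 0,"ry": 0,"rz": 0,"gripper": 1},
  ],
)

```text
time_s: 7.72
ee_pos: [526.7, 42.6, 102.8]
ee_rot: [-180.0, -0.0, -45.1]
force: [1.2, -0.3, -0.4]
gripper_width: 0.4
gripper_force: 0.0
```

```bash
python3 -W ignore st.py
```

```text
wrist
plate c [539.34812437  -4.20006835] rad 62.58744148605052 n 414
notch dark (ang,width deg) [(np.float64(131.2), 81.5), (np.float64(307.8), 13.5)]
block bright []
top
plate c [539.0140571   -7.16014759] rad 62.170342911768756 n 235
notch dark (ang,width deg) [(np.float64(105.8), 55.5), (np.float64(169.5), 12.0), (np.float64(187.0), 7.0), (np.float64(213.8), 31.5), (np.float64(308.2), 11.5), (np.float64(1.0), 6.0)]
block bright [(np.float64(7.0), 7.0), (np.float64(51.5), 73.0), (np.float64(180.8), 8.5), (np.float64(191.5), 7.0), (np.float64(356.2), 6.5)]
scene
plate c [542.92924485  -5.07362916] rad 64.52944318531522 n 545
notch dark (ang,width deg) [(np.float64(123.8), 28.5), (np.float64(307.5), 9.0)]
block bright [(np.float64(95.5), 16.0), (np.float64(174.0), 64.0)]
7.875 [526.98666793  42.61467145 103.32620425] [-1.79931430e+02 -6.93070213e-02 -4.51255943e+01] F [-0.10839487 -0.48583543  0.67261463]
v tool 41.86411888811426 24.72868704445968 r 48.622139126338254 ang 104.30451373329916
```

Request:
send_rows(
  motion=[
    {"tx": -0.0045,"ty": 0.0091,"tz": 0,"rx": 0,"ry": 0,"rz": -0.2,"gripper": 1},
    {"tx": -0.0045,"ty": 0.0091,"tz": 0,"rx": 0,"ry": 0,"rz": -0.2,"gripper": 1},
    {"tx": -0.0045,"ty": 0.0091,"tz": 0,"rx": 0,"ry": 0,"rz": -0.2,"gripper": 1},
    {"tx": -0.0045,"ty": 0.0091,"tz": 0,"rx": 0,"ry": 0,"rz": -0.2,"gripper": 1},
    {"tx": 0,"ty": 0,"tz": 0,"rx": 0,"ry": 0,"rz": 0,"gripper": 1},
  ],
)

```text
time_s: 8.5
ee_pos: [508.6, 33.2, 103.2]
ee_rot: [-180.0, -0.1, -21.2]
force: [0.5, 0.8, -0.4]
gripper_width: 0.3
gripper_force: 0.0
```

```bash
python3 -W ignore st.py | grep -v top
```

```text
wrist
plate c [539.39797243  -4.27205691] rad 62.565726215196875 n 422
notch dark (ang,width deg) [(np.float64(155.2), 82.5), (np.float64(307.8), 13.5)]
block bright [(np.float64(95.0), 13.0)]
plate c [541.65891995  -8.41101554] rad 60.361613488456 n 134
notch dark (ang,width deg) [(np.float64(135.2), 50.5), (np.float64(197.8), 7.5), (np.float64(231.2), 45.5), (np.float64(306.8), 12.5), (np.float64(337.2), 4.5), (np.float64(349.5), 6.0)]
block bright [(np.float64(72.5), 80.0), (np.float64(188.5), 8.0), (np.float64(200.0), 7.0)]
scene
plate c [542.9591854  -5.2273149] rad 64.57480400410903 n 603
notch dark (ang,width deg) [(np.float64(136.8), 20.5), (np.float64(307.8), 9.5)]
block bright [(np.float64(95.5), 16.0), (np.float64(123.0), 12.0), (np.float64(178.8), 42.5)]
8.65 [508.87489681  33.32443241 102.86853678] [-1.79981929e+02 -4.87736331e-02 -2.12012833e+01] F [ 0.82648131 -0.28434965  0.01568157]
v tool 41.76514066336592 24.369705672944193 r 48.35503623426075 ang 128.53541504434193
```

Request:
send_rows(
  motion=[
    {"tx": 0.0056,"ty": -0.0085,"tz": 0,"rx": 0,"ry": 0,"rz": 0.2,"gripper": 1},
    {"tx": 0.0056,"ty": -0.0085,"tz": 0,"rx": 0,"ry": 0,"rz": 0.2,"gripper": 1},
    {"tx": 0.0056,"ty": -0.0085,"tz": 0,"rx": 0,"ry": 0,"rz": 0.2,"gripper": 1},
    {"tx": 0.0056,"ty": -0.0085,"tz": 0,"rx": 0,"ry": 0,"rz": 0.2,"gripper": 1},
    {"tx": 0,"ty": 0,"tz": 0,"rx": 0,"ry": 0,"rz": 0,"gripper": 1},
    {"tx": 0,"ty": 0,"tz": 0.004,"rx": 0,"ry": 0,"rz": 0,"gripper": 1},
    {"tx": 0,"ty": 0,"tz": 0.004,"rx": 0,"ry": 0,"rz": 0,"gripper": 1},
    {"tx": 0,"ty": 0,"tz": 0,"rx": 0,"ry": 0,"rz": 0,"gripper": 1},
  ],
)

```text
time_s: 9.65
ee_pos: [526.3, 42.2, 98.3]
ee_rot: [180.0, 0.0, -45.1]
force: [-0.1, 0.4, 1.1]
gripper_width: 0.4
gripper_force: 0.0
```

Request:
send_rows(
  motion=[
    {"tx": 0,"ty": 0,"tz": 0.002,"rx": 0,"ry": 0,"rz": 0,"gripper": 1},
    {"tx": 0,"ty": 0,"tz": 0.002,"rx": 0,"ry": 0,"rz": 0,"gripper": 1},
  ],
)

```text
time_s: 9.9
ee_pos: [526.6, 42.3, 96.5]
ee_rot: [-180.0, -0.0, -45.1]
force: [0.2, 0.8, 0.0]
gripper_width: 0.5
gripper_force: 0.0
```

Request:
send_rows(
  motion=[
    {"tx": 0,"ty": 0,"tz": 0.004,"rx": 0,"ry": 0,"rz": 0,"gripper": 1},
    {"tx": 0,"ty": 0,"tz": 0.004,"rx": 0,"ry": 0,"rz": 0,"gripper": 1},
    {"tx": 0,"ty": 0,"tz": 0.002,"rx": 0,"ry": 0,"rz": 0,"gripper": 1},
    {"tx": 0,"ty": 0,"tz": 0,"rx": 0,"ry": 0,"rz": 0,"gripper": 1},
  ],
)

```text
time_s: 10.4
ee_pos: [526.5, 42.3, 91.4]
ee_rot: [180.0, 0.0, -45.1]
force: [-1.0, -0.3, -0.2]
gripper_width: 0.4
gripper_force: 0.0
```

Request:
send_rows(
  motion=[
    {"tx": -0.0045,"ty": 0.0091,"tz": 0,"rx": 0,"ry": 0,"rz": -0.2,"gripper": 1},
    {"tx": -0.0045,"ty": 0.0091,"tz": 0,"rx": 0,"ry": 0,"rz": -0.2,"gripper": 1},
    {"tx": -0.0045,"ty": 0.0091,"tz": 0,"rx": 0,"ry": 0,"rz": -0.2,"gripper": 1},
    {"tx": -0.0045,"ty": 0.0091,"tz": 0,"rx": 0,"ry": 0,"rz": -0.2,"gripper": 1},
    {"tx": 0,"ty": 0,"tz": 0,"rx": 0,"ry": 0,"rz": 0,"gripper": 1},
  ],
)

```text
time_s: 11.02
ee_pos: [508.6, 32.8, 91.7]
ee_rot: [180.0, -0.0, -21.2]
force: [0.7, -0.6, 0.6]
gripper_width: 0.4
gripper_force: 0.0
```

```bash
python3 -W ignore st.py | grep -v top
```

```text
wrist
plate c [538.97175077  -5.81796721] rad 62.493371857646906 n 435
notch dark (ang,width deg) [(np.float64(153.0), 85.0), (np.float64(326.2), 13.5)]
block bright [(np.float64(95.0), 6.0)]
plate c [540.94085746 -10.01278382] rad 60.27059203236399 n 175
notch dark (ang,width deg) [(np.float64(135.2), 47.5), (np.float64(195.8), 7.5), (np.float64(229.8), 46.5), (np.float64(331.0), 21.0), (np.float64(350.5), 7.0)]
block bright [(np.float64(73.8), 77.5), (np.float64(187.2), 7.5), (np.float64(198.5), 7.0)]
scene
plate c [542.47992614  -6.66418228] rad 64.53561535229575 n 590
notch dark (ang,width deg) [(np.float64(134.2), 28.5), (np.float64(325.8), 10.5)]
block bright [(np.float64(95.0), 14.0), (np.float64(119.8), 6.5), (np.float64(162.0), 9.0), (np.float64(187.2), 33.5)]
11.175 [508.92062838  32.97713528  91.59396926] [-1.79998625e+02 -1.76478758e-02 -2.12030496e+01] F [0.12422732 0.2305934  0.4168611 ]
v tool 41.597647749817106 24.061171362438277 r 48.05522100303446 ang 128.75073509936072
```

The fin now follows (notch 308→326°). The fingertip sits about 20 mm above the reported TCP, so I'll use force for the press. Continuing the arc.

Request:
send_rows(
  motion=[
    {"tx": -0.0046,"ty": 0.009,"tz": 0,"rx": 0,"ry": 0,"rz": -0.2,"gripper": 1},
    {"tx": -0.0046,"ty": 0.009,"tz": 0,"rx": 0,"ry": 0,"rz": -0.2,"gripper": 1},
    {"tx": -0.0046,"ty": 0.009,"tz": 0,"rx": 0,"ry": 0,"rz": -0.2,"gripper": 1},
    {"tx": -0.0046,"ty": 0.009,"tz": 0,"rx": 0,"ry": 0,"rz": -0.2,"gripper": 1},
    {"tx": -0.0046,"ty": 0.009,"tz": 0,"rx": 0,"ry": 0,"rz": -0.2,"gripper": 1},
    {"tx": -0.0046,"ty": 0.009,"tz": 0,"rx": 0,"ry": 0,"rz": -0.2,"gripper": 1},
    {"tx": -0.0046,"ty": 0.009,"tz": 0,"rx": 0,"ry": 0,"rz": -0.2,"gripper": 1},
    {"tx": -0.0046,"ty": 0.009,"tz": 0,"rx": 0,"ry": 0,"rz": -0.2,"gripper": 1},
    {"tx": -0.0046,"ty": 0.009,"tz": 0,"rx": 0,"ry": 0,"rz": -0.2,"gripper": 1},
    {"tx": -0.0046,"ty": 0.009,"tz": 0,"rx": 0,"ry": 0,"rz": -0.2,"gripper": 1},
    {"tx": -0.0046,"ty": 0.009,"tz": 0,"rx": 0,"ry": 0,"rz": -0.2,"gripper": 1},
    {"tx": 0,"ty": 0,"tz": 0,"rx": 0,"ry": 0,"rz": 0,"gripper": 1},
  ],
)

```text
time_s: 12.68
ee_pos: [492.4, -17.1, 91.5]
ee_rot: [180.0, 0.0, 44.7]
force: [-0.4, -0.2, -0.8]
gripper_width: 0.4
gripper_force: 0.0
```

```bash
python3 -W ignore st.py
```

```text
wrist
plate c [540.60292794  -4.46365313] rad 62.63900776799151 n 435
notch dark (ang,width deg) [(np.float64(33.5), 14.0), (np.float64(220.0), 85.0)]
block bright [(np.float64(96.0), 13.0)]
top
plate c [540.55764361 -15.40663783] rad 62.17285330479363 n 77
notch dark (ang,width deg) [(np.float64(54.2), 34.5), (np.float64(156.5), 117.0), (np.float64(314.0), 29.0)]
block bright [(np.float64(85.8), 45.5), (np.float64(122.8), 9.5), (np.float64(268.0), 30.0)]
scene
plate c [543.45787353  -5.22332021] rad 64.84307896920814 n 545
notch dark (ang,width deg) [(np.float64(32.8), 9.5), (np.float64(183.5), 22.0), (np.float64(216.2), 20.5)]
block bright [(np.float64(96.0), 16.0), (np.float64(148.8), 41.5)]
12.825 [492.41252549 -16.88432489  91.54855696] [ 1.79988677e+02 -7.80788533e-03  4.47838819e+01] F [0.18250905 0.40287356 0.49873807]
v tool 41.790288582001175 24.027818547882354 r 48.20543832325246 ang 194.88662601903317
```

Request:
send_rows(
  motion=[
    {"tx": -0.0046,"ty": 0.009,"tz": 0,"rx": 0,"ry": 0,"rz": -0.2,"gripper": 1},
    {"tx": -0.0046,"ty": 0.009,"tz": 0,"rx": 0,"ry": 0,"rz": -0.2,"gripper": 1},
    {"tx": -0.0046,"ty": 0.009,"tz": 0,"rx": 0,"ry": 0,"rz": -0.2,"gripper": 1},
    {"tx": -0.0046,"ty": 0.009,"tz": 0,"rx": 0,"ry": 0,"rz": -0.2,"gripper": 1},
    {"tx": -0.0046,"ty": 0.009,"tz": 0,"rx": 0,"ry": 0,"rz": -0.2,"gripper": 1},
    {"tx": -0.0046,"ty": 0.009,"tz": 0,"rx": 0,"ry": 0,"rz": -0.2,"gripper": 1},
    {"tx": -0.0046,"ty": 0.009,"tz": 0,"rx": 0,"ry": 0,"rz": -0.2,"gripper": 1},
    {"tx": -0.0046,"ty": 0.009,"tz": 0,"rx": 0,"ry": 0,"rz": -0.2,"gripper": 1},
    {"tx": -0.0046,"ty": 0.009,"tz": 0,"rx": 0,"ry": 0,"rz": -0.2,"gripper": 1},
    {"tx": 0,"ty": 0,"tz": 0,"rx": 0,"ry": 0,"rz": 0,"gripper": 1},
  ],
)

```text
time_s: 14.08
ee_pos: [521.7, -49.6, 91.5]
ee_rot: [180.0, 0.0, 98.8]
force: [-0.5, 1.3, 0.5]
gripper_width: 0.8
gripper_force: 0.0
```

```bash
python3 -W ignore st.py
```

```text
wrist
plate c [540.24850673  -3.29153279] rad 62.6239208053258 n 463
notch dark (ang,width deg) [(np.float64(88.5), 13.0), (np.float64(273.8), 87.5)]
block bright [(np.float64(96.0), 14.0)]
top
plate c [539.27048057  -3.93142318] rad 63.64881716697304 n 284
notch dark (ang,width deg) [(np.float64(88.0), 12.0), (np.float64(164.2), 6.5), (np.float64(234.5), 70.0), (np.float64(348.8), 7.5), (np.float64(1.5), 7.0)]
block bright [(np.float64(5.8), 8.5), (np.float64(96.0), 14.0), (np.float64(160.8), 7.5), (np.float64(171.0), 7.0), (np.float64(305.8), 82.5), (np.float64(355.0), 6.0)]
scene
plate c [543.314313    -4.19073656] rad 65.06068289121689 n 403
notch dark (ang,width deg) [(np.float64(167.2), 29.5), (np.float64(232.8), 84.5)]
block bright [(np.float64(95.8), 15.5), (np.float64(139.5), 40.0), (np.float64(182.8), 6.5)]
14.225 [521.38516254 -49.52973524  91.54200111] [-1.79998333e+02  2.18761979e-03  9.87842680e+01] F [0.70848451 0.13030431 0.12418743]
v tool 41.81151133811385 24.284914541693414 r 48.352451382267844 ang 248.6354399790509
```

Request:
send_rows(
  motion=[
    {"tx": -0.0026,"ty": 0.0051,"tz": 0,"rx": 0,"ry": 0,"rz": -0.114,"gripper": 1},
    {"tx": -0.0026,"ty": 0.0051,"tz": 0,"rx": 0,"ry": 0,"rz": -0.114,"gripper": 1},
    {"tx": 0,"ty": 0,"tz": 0,"rx": 0,"ry": 0,"rz": 0,"gripper": 1},
  ],
)

```text
time_s: 14.6
ee_pos: [526.9, -51.2, 91.5]
ee_rot: [-180.0, 0.0, 105.6]
force: [0.2, -0.2, 0.4]
gripper_width: 0.1
gripper_force: 0.0
```

```bash
python3 -W ignore st.py
```

```text
wrist
plate c [540.20380974  -3.34357212] rad 62.60804331960791 n 466
notch dark (ang,width deg) [(np.float64(91.5), 7.0), (np.float64(100.2), 3.5), (np.float64(279.5), 89.0)]
block bright [(np.float64(96.0), 14.0)]
top
plate c [539.24753185  -4.21571933] rad 63.76569621275428 n 316
notch dark (ang,width deg) [(np.float64(94.0), 11.0), (np.float64(165.5), 7.0), (np.float64(244.0), 70.0), (np.float64(346.5), 8.0), (np.float64(0.2), 5.5)]
block bright [(np.float64(5.2), 8.5), (np.float64(96.0), 14.0), (np.float64(161.0), 7.0), (np.float64(172.2), 6.5), (np.float64(308.2), 77.5), (np.float64(353.5), 6.0)]
scene
plate c [544.72391374  -3.75894429] rad 63.90971943900752 n 393
notch dark (ang,width deg) [(np.float64(159.5), 34.0), (np.float64(239.0), 77.0)]
block bright [(np.float64(96.2), 15.5), (np.float64(133.2), 32.5), (np.float64(180.2), 10.5)]
14.75 [526.88631095 -51.22943516  91.58065311] [1.79996172e+02 4.43827056e-03 1.05649573e+02] F [-0.54093636 -0.12309749 -1.12298875]
v tool 41.72944862141402 24.270036885170732 r 48.27402585920072 ang 255.4670955813101
```

Request:
send_rows(
  motion=[
    {"tx": -0.0008,"ty": 0.0015,"tz": 0,"rx": 0,"ry": 0,"rz": -0.033,"gripper": 1},
    {"tx": 0,"ty": 0,"tz": 0,"rx": 0,"ry": 0,"rz": 0,"gripper": 1},
    {"tx": 0,"ty": -0.008,"tz": 0,"rx": 0,"ry": 0,"rz": 0,"gripper": 1},
    {"tx": 0,"ty": 0,"tz": -0.04,"rx": 0,"ry": 0,"rz": 0,"gripper": 1},
    {"tx": 0,"ty": 0,"tz": -0.04,"rx": 0,"ry": 0,"rz": 0,"gripper": 1},
    {"tx": 0,"ty": 0,"tz": -0.04,"rx": 0,"ry": 0,"rz": 0,"gripper": 1},
    {"tx": 0,"ty": 0,"tz": -0.04,"rx": 0,"ry": 0,"rz": 0,"gripper": 1},
    {"tx": 0,"ty": 0,"tz": -0.02,"rx": 0,"ry": 0,"rz": 0,"gripper": 1},
    {"tx": 0,"ty": 0,"tz": 0,"rx": 0,"ry": 0,"rz": 0,"gripper": 1},
  ],
)

```text
time_s: 15.88
ee_pos: [524.2, -52.7, 181.9]
ee_rot: [179.9, 0.0, 106.7]
force: [0.4, -0.2, -0.1]
gripper_width: 0.4
gripper_force: 0.0
```

```bash
python3 -W ignore st.py;python3 -c "
from h import *
c=cam('wrist');s=cam('scene')
a=cv2.resize(c[0][20:220,220:420],(400,400),interpolation=cv2.INTER_CUBIC);b=cv2.resize(s[0][155:225,290:360],(400,400),interpolation=cv2.INTER_CUBIC)
save('w6.png',np.hstack([a,b]))
"
```

```text
wrist
plate c [540.19596061  -3.56730009] rad 63.05088537701233 n 450
notch dark (ang,width deg) [(np.float64(91.8), 5.5)]
block bright [(np.float64(96.0), 14.0)]
top
plate c [539.15259117  -4.32625467] rad 63.970233629322664 n 330
notch dark (ang,width deg) [(np.float64(93.0), 6.0), (np.float64(166.2), 6.5), (np.float64(253.8), 75.5), (np.float64(344.0), 8.0), (np.float64(359.5), 6.0)]
block bright [(np.float64(95.8), 14.5), (np.float64(161.5), 9.0), (np.float64(173.2), 7.5), (np.float64(311.5), 66.0), (np.float64(352.8), 7.5), (np.float64(4.8), 10.5)]
scene
plate c [542.78750312  -4.00239067] rad 65.4695793862497 n 638
notch dark (ang,width deg) []
block bright [(np.float64(95.0), 17.0), (np.float64(166.8), 97.5)]
16.025 [523.38692579 -52.59343228 180.63890073] [-1.79909489e+02 -3.47938691e-02  1.06701587e+02] F [ 1.21276966 -0.35152324  0.56441619]
v tool 41.57759293575052 28.77585934173978 r 50.564279043476574 ang 252.01447222100916
```

View pics/w6.png

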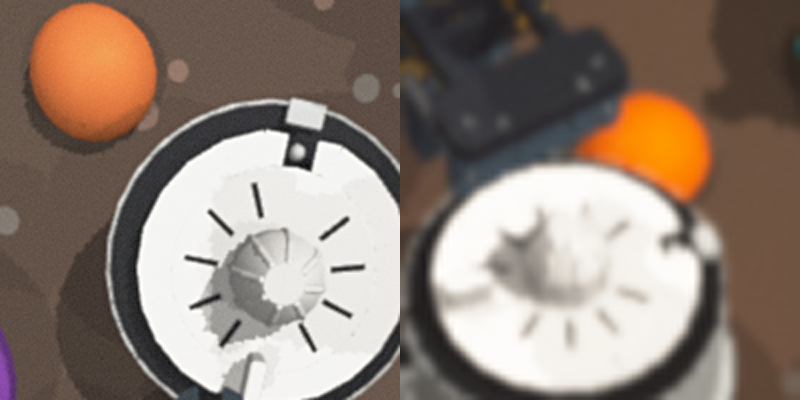

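The pin (crop (297,152)) shows centred in the notch (sides about 285–316), in line with the block at (306,113). Now over the cone and press.

Request:
send_rows(
  motion=[
    {"tx": 0.042,"ty": 0.0285,"tz": 0,"rx": 0,"ry": 0,"rz": 0,"gripper": 1},
    {"tx": 0.042,"ty": 0.0285,"tz": 0,"rx": 0,"ry": 0,"rz": 0,"gripper": 1},
    {"tx": 0,"ty": 0,"tz": 0,"rx": 0,"ry": 0,"rz": 0,"gripper": 1},
    {"tx": 0,"ty": 0,"tz": 0.04,"rx": 0,"ry": 0,"rz": 0,"gripper": 1},
    {"tx": 0,"ty": 0,"tz": 0.04,"rx": 0,"ry": 0,"rz": 0,"gripper": 1},
    {"tx": 0,"ty": 0,"tz": 0.022,"rx": 0,"ry": 0,"rz": 0,"gripper": 1},
    {"tx": 0,"ty": 0,"tz": 0,"rx": 0,"ry": 0,"rz": 0,"gripper": 1},
    {"tx": 0,"ty": 0,"tz": 0,"rx": 0,"ry": 0,"rz": 0,"gripper": 1},
  ],
)

```text
time_s: 17.12
ee_pos: [539.7, -4.5, 131.2]
ee_rot: [179.9, 0.0, 106.7]
force: [0.3, 0.2, 0.3]
gripper_width: 0.6
gripper_force: 0.0
```

Request:
send_rows(
  motion=[
    {"tx": 0,"ty": 0,"tz": 0.004,"rx": 0,"ry": 0,"rz": 0,"gripper": 1},
    {"tx": 0,"ty": 0,"tz": 0.004,"rx": 0,"ry": 0,"rz": 0,"gripper": 1},
    {"tx": 0,"ty": 0,"tz": 0,"rx": 0,"ry": 0,"rz": 0,"gripper": 1},
  ],
)

```text
time_s: 17.5
ee_pos: [539.1, -4.2, 126.5]
ee_rot: [-180.0, 0.0, 106.7]
force: [0.1, 0.2, -0.0]
gripper_width: 0.5
gripper_force: 0.0
```

Request:
send_rows(
  motion=[
    {"tx": 0,"ty": 0,"tz": 0.003,"rx": 0,"ry": 0,"rz": 0,"gripper": 1},
    {"tx": 0,"ty": 0,"tz": 0.003,"rx": 0,"ry": 0,"rz": 0,"gripper": 1},
    {"tx": 0,"ty": 0,"tz": 0,"rx": 0,"ry": 0,"rz": 0,"gripper": 1},
  ],
)

```text
time_s: 17.88
ee_pos: [539.1, -4.2, 123.4]
ee_rot: [-180.0, 0.0, 106.7]
force: [-0.0, 0.2, -0.1]
gripper_width: 0.7
gripper_force: 0.0
```

Request:
send_rows(
  motion=[
    {"tx": 0,"ty": 0,"tz": 0.002,"rx": 0,"ry": 0,"rz": 0,"gripper": 1},
    {"tx": 0,"ty": 0,"tz": 0.002,"rx": 0,"ry": 0,"rz": 0,"gripper": 1},
    {"tx": 0,"ty": 0,"tz": 0.002,"rx": 0,"ry": 0,"rz": 0,"gripper": 1},
    {"tx": 0,"ty": 0,"tz": 0,"rx": 0,"ry": 0,"rz": 0,"gripper": 1},
  ],
)

```text
time_s: 18.38
ee_pos: [539.2, -4.2, 120.4]
ee_rot: [-180.0, 0.0, 106.7]
force: [-0.5, -0.1, -0.9]
gripper_width: 0.5
gripper_force: 0.0
```

Request:
send_rows(
  motion=[
    {"tx": 0,"ty": 0,"tz": 0.002,"rx": 0,"ry": 0,"rz": 0,"gripper": 1},
    {"tx": 0,"ty": 0,"tz": 0.002,"rx": 0,"ry": 0,"rz": 0,"gripper": 1},
    {"tx": 0,"ty": 0,"tz": 0.002,"rx": 0,"ry": 0,"rz": 0,"gripper": 1},
    {"tx": 0,"ty": 0,"tz": 0,"rx": 0,"ry": 0,"rz": 0,"gripper": 1},
  ],
)

```text
time_s: 18.88
ee_pos: [539.3, -4.2, 118.2]
ee_rot: [180.0, 0.0, 106.7]
force: [-0.7, -0.4, 4.9]
gripper_width: 0.4
gripper_force: 2.5
```

Request:
send_rows(
  motion=[
    {"tx": 0,"ty": 0,"tz": 0.002,"rx": 0,"ry": 0,"rz": 0,"gripper": 1},
    {"tx": 0,"ty": 0,"tz": 0.002,"rx": 0,"ry": 0,"rz": 0,"gripper": 1},
    {"tx": 0,"ty": 0,"tz": 0.002,"rx": 0,"ry": 0,"rz": 0,"gripper": 1},
    {"tx": 0,"ty": 0,"tz": 0,"rx": 0,"ry": 0,"rz": 0,"gripper": 1},
  ],
)

```text
time_s: 19.38
ee_pos: [539.3, -4.2, 115.1]
ee_rot: [180.0, 0.0, 106.7]
force: [-1.3, 0.9, 5.1]
gripper_width: 0.6
gripper_force: 2.5
```

Request:
send_rows(
  motion=[
    {"tx": 0,"ty": 0,"tz": 0.002,"rx": 0,"ry": 0,"rz": 0,"gripper": 1},
    {"tx": 0,"ty": 0,"tz": 0.002,"rx": 0,"ry": 0,"rz": 0,"gripper": 1},
    {"tx": 0,"ty": 0,"tz": 0.002,"rx": 0,"ry": 0,"rz": 0,"gripper": 1},
    {"tx": 0,"ty": 0,"tz": 0,"rx": 0,"ry": 0,"rz": 0,"gripper": 1},
  ],
)

```text
time_s: 19.88
ee_pos: [539.3, -4.2, 112.1]
ee_rot: [180.0, 0.0, 106.7]
force: [-2.2, -0.2, 4.7]
gripper_width: 0.5
gripper_force: 2.7
```

Request:
send_rows(
  motion=[
    {"tx": 0,"ty": 0,"tz": 0.002,"rx": 0,"ry": 0,"rz": 0,"gripper": 1},
    {"tx": 0,"ty": 0,"tz": 0.002,"rx": 0,"ry": 0,"rz": 0,"gripper": 1},
    {"tx": 0,"ty": 0,"tz": 0,"rx": 0,"ry": 0,"rz": 0,"gripper": 1},
  ],
)

```text
time_s: 20.25
ee_pos: [539.3, -4.3, 110.3]
ee_rot: [180.0, 0.0, 106.7]
force: [-1.7, 0.1, 6.6]
gripper_width: 0.2
gripper_force: 3.3
```

Request:
send_rows(
  motion=[
    {"tx": 0,"ty": 0,"tz": 0.001,"rx": 0,"ry": 0,"rz": 0,"gripper": 1},
    {"tx": 0,"ty": 0,"tz": 0.001,"rx": 0,"ry": 0,"rz": 0,"gripper": 1},
    {"tx": 0,"ty": 0,"tz": 0,"rx": 0,"ry": 0,"rz": 0,"gripper": 1},
  ],
)

```text
time_s: 20.62
ee_pos: [539.4, -4.3, 110.3]
ee_rot: [179.9, 0.0, 106.7]
force: [-3.7, -0.2, 11.4]
gripper_width: 0.6
gripper_force: 5.9
```

Request:
send_rows(
  motion=[
    {"tx": 0,"ty": 0,"tz": 0.001,"rx": 0,"ry": 0,"rz": 0,"gripper": 1},
    {"tx": 0,"ty": 0,"tz": 0.001,"rx": 0,"ry": 0,"rz": 0,"gripper": 1},
    {"tx": 0,"ty": 0,"tz": 0,"rx": 0,"ry": 0,"rz": 0,"gripper": 1},
  ],
)

```text
time_s: 21.0
ee_pos: [539.4, -4.3, 110.2]
ee_rot: [179.9, 0.0, 106.7]
force: [-5.6, 0.2, 16.5]
gripper_width: 0.5
gripper_force: 8.5
```

Request:
send_rows(
  motion=[
    {"tx": 0,"ty": 0,"tz": -0.006,"rx": 0,"ry": 0,"rz": 0,"gripper": 1},
    {"tx": 0,"ty": 0,"tz": -0.03,"rx": 0,"ry": 0,"rz": 0,"gripper": 1},
    {"tx": 0,"ty": 0,"tz": -0.06,"rx": 0,"ry": 0,"rz": 0,"gripper": 1},
    {"tx": 0,"ty": 0,"tz": -0.06,"rx": 0,"ry": 0,"rz": 0,"gripper": 1},
    {"tx": -0.08,"ty": 0,"tz": 0,"rx": 0,"ry": 0,"rz": 0,"gripper": 1},
    {"tx": -0.08,"ty": 0,"tz": 0,"rx": 0,"ry": 0,"rz": 0,"gripper": 1},
    {"tx": 0,"ty": 0,"tz": 0,"rx": 0,"ry": 0,"rz": 0,"gripper": 1},
    {"tx": 0,"ty": 0,"tz": 0,"rx": 0,"ry": 0,"rz": 0,"gripper": 1},
  ],
)

```text
time_s: 22.0
ee_pos: [562.0, -80.4, 185.5]
ee_rot: [-180.0, -0.0, 106.7]
force: [-0.5, 0.7, -0.8]
gripper_width: 0.4
gripper_force: 0.0
```

```bash
python3 -W ignore -c "
from h import *
import m
for n in ('wrist','top','scene'):
  c=cam(n)
  for z in (90,99): print(n,z);m.measure(c,[539,-4.5],z)
"
```

```text
wrist 90
plate c [540.25979041  -3.56472339] rad 63.113131571505285 n 691
notch dark (ang,width deg) [(np.float64(91.2), 4.5), (np.float64(100.5), 4.0)]
block bright [(np.float64(96.0), 14.0)]
wrist 99
plate c [540.32972808  -3.85533941] rad 61.13155605892458 n 458
notch dark (ang,width deg) [(np.float64(91.5), 4.0), (np.float64(100.2), 3.5)]
block bright [(np.float64(96.0), 14.0)]
top 90
plate c [539.11596326  -4.06774007] rad 64.06109651421619 n 533
notch dark (ang,width deg) [(np.float64(92.5), 5.0), (np.float64(99.2), 3.5), (np.float64(199.5), 8.0), (np.float64(323.0), 7.0)]
block bright [(np.float64(96.0), 15.0), (np.float64(186.0), 9.0), (np.float64(199.5), 9.0), (np.float64(323.0), 9.0), (np.float64(335.5), 8.0)]
top 99
plate c [538.21691236  -4.07935194] rad 63.62637038066937 n 531
notch dark (ang,width deg) [(np.float64(92.5), 5.0), (np.float64(99.2), 3.5), (np.float64(199.2), 7.5), (np.float64(323.0), 7.0)]
block bright [(np.float64(95.0), 15.0), (np.float64(186.0), 9.0), (np.float64(199.0), 9.0), (np.float64(323.2), 8.5), (np.float64(335.8), 8.5)]
scene 90
plate c [543.07250474  -3.84619398] rad 64.9678712914525 n 499
notch dark (ang,width deg) [(np.float64(200.5), 76.0)]
block bright [(np.float64(95.5), 17.0)]
scene 99
plate c [548.69523645  -5.2187677 ] rad 64.38463567379739 n 498
notch dark (ang,width deg) [(np.float64(200.8), 76.5)]
block bright [(np.float64(99.2), 14.5), (np.float64(142.8), 34.5)]
```

The plate's rim now fits the seated height (63.1 mm apparent radius at z = 90, the same as it read at z = 99 when raised). The pin is centred in the notch and the arm is clear.

```bash
python3 -c "
from workcell import env
print(env.job_done())"
```

```text
the job is handed in; nothing more can be done
None
```

I pushed the plate round by its fin until the notch was over the pin, then pressed it down on the cone about 9 mm until it stopped. The cameras show it seated; the arm was clear when I handed the job in at about 22 s, and no verdict came back.

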